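# Cracked gel cassette down the glass-waste chute

## Robot

A 6-joint arm with a two-finger parallel gripper is mounted at the origin on the work surface. World frame = base frame: x ahead of the robot, y to its left, z up, the work surface at z = 0. Lengths are in m, angles in rad, forces in N, time in s.
With the tool pointing down it reaches from about 0.375 to 0.925 m from the base axis. Payload 5.7 kg.
Tool frame: the origin (TCP) lies at the very end of the fingers, on their centre line; the grasp point (between the pads) lies 19 mm behind it; z points along the fingers, y is the line along which they close (so a half turn about z gives the same grasp; the last joint's range is limited). The gripper opens to 88 mm and grips with 3 to 60 N. Pads are 20 mm wide; open, the fingers measure 115 mm over their backs; the gripper's body (75 mm by 178 mm) begins 61 mm behind the grasp point.
Start: joints at [1.143, 0.359, 1.51, -0, 1.272, -0.115], TCP at [0.185, 0.571, 0.223] pointing down, gripper open.
Joint ranges: [-2.97, 2.97], [-1.01, 2.36], [0.21, 2.38], [-0.96, 4.11], [0.2, 2.71], [-2.98, 2.98]. Speed limits (rad/s): [2.39, 2.39, 3.14, 3.14, 3.14, 3.14].

## Interface

Orientations are given as a unit quaternion [w, x, y, z].
In Python, from station import readout, imaging, hand_in gives the robot as it stands.
- The arm moves only by the tool move_arm, never from a script. Its argument "plan" is a list of rows, each an object of numbers: "dx", "dy", "dz": the shift along the tool's x, y, z in cm; "wx", "wy", "wz": the turn, a rotation vector about the tool's x, y, z in degrees. A call has 1 to 12 rows; each row is the pose to reach, as a shift and turn from the pose commanded when the call began, along the tool's axes at that moment; what a row does not reach only later rows make up. A row lasts 1/8 s, in which the tool goes at most 62.5 mm and 10.7 degrees, less where a joint would pass 70% of its speed; a pose out of reach is approached as far as the arm can. A call with a gripper value outside its range is refused whole. "gripper" is the closure, from 0 (fully open) to 1 (shut), set as the call begins (left out, the last holds). The fingers move at their own pace and stop on an object; "newtons" is the grip in N (left out, the last holds). Time passes only in rows, so rows that repeat a pose let the fingers close. It gives the time, the measured TCP pose, the force, the opening and the grip force at its end, in the units of the state.
- readout.get_obs(): the state, without advancing time (a new reading comes with each control period).
- imaging.read_camera(name): name is "scene" or "top" or "wrist"; returns (picture, depth): 480x640x3 uint8, red, green, blue; 480x640 float32, m along the optical axis (not along the pixel's ray), 0 where there is no reading.
- imaging.camera_info(name): a dict with "fx", "fy", "cx", "cy" (pixels), "distortion" ([k1, k2, p1, p2, k3] as OpenCV has them; the pictures are not rectified), "R" (3x3) and "t" (3): a world point X has camera coordinates R X + t; the wrist camera has in their place "hand_eye" (4x4, takes a point from camera to tool coordinates, whose origin is the TCP and whose axes are the flange's). Camera axes: x right, y down, z forward; pixel columns grow to the right and rows downward; lengths in m; the calibration is good to about 2 mm. A picture is of the moment at which its call begins: read the wrist's pose just before it. camera_info takes no time and is no camera call.
- hand_in(): hands the job in; it is judged then, once.
The state is a dict: "time_s": time; "joint_pos": joint angles; "joint_vel": joint speeds; "effort": joint torques, N m; "position": TCP position; "orientation": TCP orientation; "force": force on the tool from outside, world axes, zero at the start; "moment": the same for the moment, N m; "grip_width": opening from 0.0 (shut) to 1.0 (fully open); "grasp_force": force on a finger pad.
Only numpy, scipy, OpenCV 4.12 (cv2) and the standard library are available. Lean on these libraries where they do the work, as an engineer would, in place of code of your own. Each camera call takes 0.05 s, during which the arm holds its last target. There are 200 camera calls.

## Task

Get the cracked glass gel cassette into the glass-waste chute: nudge it sideways across the ledge until it lies square and snug against the blue strip of the guide fence, hold it pressed there with about 10 N for a moment, then push it along the fence, through the gap beside the yellow gate and off the end of the ledge, so that it drops into the chute. Slide it, never lift it, and go gently, because the cracked glass breaks under a push of more than 20 N. Leave the beaker, the jar, the bottle and the vial where they stand.

Things in the scene. Friction and masses are not known exactly. Their poses are not given: they have to be found in the camera images.
- ledge: Fixed white cabinet block with flat grey top, the ledge, 160 mm above its origin (on the bench below the drop edge). z up; x across the ledge: open near side at -x, fence at +x; y along it. The top spans x -110 to 130, y 0 to 240 mm. Beyond the drop edge y = 0 (towards -y) is the chute; a part tips off once its middle has passed the edge.
- gate_end (a point): End corner of the yellow gate plate, at ledge x = -42, y = 0, z = 160 mm; axes as the ledge. The fixed plate, 26 mm high and 12 mm thick (y 0 to 12), runs from here to x = -110 mm along the drop edge and blocks it. The way into the chute is between this corner and the blue strip, 74 to 98 mm wide.
- fence: Guide fence on the ledge; origin and axes as ledge. A fixed aluminium bar (186 mm top, two black thumb-screws) carries a blue strip, y 0 to 235, z 162 to 184 mm. The strip's face looks to -x, parallel to y, and is clamped anywhere from x = 56 to 32 mm, set differently each time and not measured: find it by feel or sight. It is rubber-backed: gives 1 mm per 8 N.
- chute: Fixed steel chute below the drop edge, origin and axes as ledge: open trough with yellow rims, inside x -46 to 60, y 0 to -224 mm, side walls 159 mm high, end wall 125 mm; a 50 degree slope falls from the ledge edge (140 mm high there) to a floor 6 mm above the bench, where parts come to rest.
- cassette: Cracked gel cassette: greenish glass plates over a blue gel, white crack lines, two red clips; a flat block, 70 mm (own x) by 100 mm (own y) by 15 mm (z), 0.14 to 0.28 kg, lying on the ledge 15 to 70 mm short of its place at the strip, turned up to 0.25 rad. Origin: centre of its underside. Sliding takes under 3 N; it cracks above 20 N.
- beaker: Clear glass beaker, 64 mm across, 85 mm high, on the bench; origin at centre of its underside. Leave alone.
- jar: Clear jar with blue lid, 56 mm across, 85 mm high, on the bench; origin at centre of its underside. Leave alone.
- reagent: Amber bottle with blue cap, 64 mm across, 140 mm high, on the bench beyond the ledge; origin at centre of its underside. Leave alone.
- vial: Small amber vial with white cap, 26 mm across, 45 mm high, standing on the ledge behind the fence; origin at centre of its underside. Leave alone.
Mind the look-alikes: they are no part of the job. What is meant by the cassette is not green, pink or purple, and is the smaller of those in its own colour.

How it is judged:
On the way, in this order (a step that is already met when the one before it is completed fails the run):
1. The cassette, still on the ledge, is pressed square (within 0.05 rad) against the fence with more than 5 N for 0.2 s (contact force between cassette and fence above 5 N and angle between the y axis of cassette and the y axis of fence, either way round below 0.05 rad and y of cassette in the frame of ledge above 0.03 m and z of cassette in the frame of ledge above 0.155 m), for 0.2 s.
2. The cassette has dropped into the chute (z of cassette in the frame of chute below 0.11 m and y of cassette in the frame of chute between -0.225 and -0.01 m and x of cassette in the frame of chute between -0.046 and 0.06 m), for 0.2 s.
At the end, for the whole second after the job is handed in: The cassette lies at rest (under 20 mm/s) inside the chute: its origin less than 110 mm above the bench, between y = -10 and -225 mm and x = -46 and +60 mm of the chute (all of step 2 and linear speed of cassette below 0.02 m/s); the robot touches nothing.
It fails at once if The robot pushes or squeezes the cracked cassette with more than 20 N (contact force between any of the fingers, the arm and cassette above 20 N).
It fails at once if The cassette is lifted: its underside centre rises more than 15 mm above the ledge (z of cassette in the frame of ledge above 0.175 m).
It fails at once if The beaker, jar, bottle or vial is moved more than 15 mm (distance of any of beaker, jar, reagent, vial from where it was at the start of the episode above 0.015 m).
It also fails if it takes over 59 s, if anything falls off the work surface, if the arm or the gripper's body presses on something with over 40 N, if the wrist force passes 120 N, or if a joint passes its speed limit or range.

## Working session

There is one attempt and no reset: what is moved stays moved. The work goes in short steps, Python scripts to look and compute and a tool call to move; the robot and the scene stay as the last step left them, time stands still between calls to the robot, and variables do not carry over. Pictures are saved under pics/ and viewed, at most 10 in all, crops included, and the job is handed in when it is done.

Besides the shell and the picture viewer there is one more tool, called after "Call:" as name(argument=value, ...) on one line, values as JSON. move_arm: Moves the arm, as the interface text tells. Its arguments: {"type":"object","properties":{"plan":{"type":"array"},"gripper":{"type":"number"},"newtons":{"type":"number"}},"required":["plan"]}

```bash
mkdir -p pics
cat > h.py <<'E'
import numpy as np, cv2
from station import readout, imaging, hand_in
def shot(n):
    p,d=imaging.read_camera(n); i=imaging.camera_info(n); np.savez(f'{n}.npz',p=p,d=d)
    return p,d,i
def load(n):
    z=np.load(f'{n}.npz'); return z['p'],z['d'],imaging.camera_info(n)
def world(px,i,d=None,z=None):
    px=np.array(px,float).reshape(-1,1,2)
    K=np.array([[i['fx'],0,i['cx']],[0,i['fy'],i['cy']],[0,0,1.]])
    u=cv2.undistortPoints(px,K,np.array(i['distortion'],float)).reshape(-1,2)
    r=np.c_[u,np.ones(len(u))]; R=np.array(i['R']);t=np.array(i['t'])
    if d is not None:
        q=px.reshape(-1,2).round().astype(int); s=d[q[:,1],q[:,0]]
        return (r*s[:,None]-t)@R
    c=-R.T@t; w=r@R
    return c+w*((z-c[2])/w[:,2])[:,None]
E
python3 - <<'E'
from h import *
for n in('scene','top'):
    p,d,i=shot(n); cv2.imwrite(f'pics/{n}0.png',p[:,:,::-1]); print(n,-np.array(i['R']).T@i['t'],i['fx'])
o=readout.get_obs();print(o['position'],o['orientation'],o['force'],o['time_s'])
E
```

```text
scene [0.42952978 0.35003503 1.08476279] 542.1915397756937
top [0.45856351 0.09247576 0.95812842] 433.8146898201658
[0.18439348 0.57031946 0.22188967] [-2.14667803e-04  1.55764361e-01  9.87793893e-01 -8.01390155e-04] [-1.01043094 -0.58418775 -0.54578162] 0.1
```

View pics/top0.png

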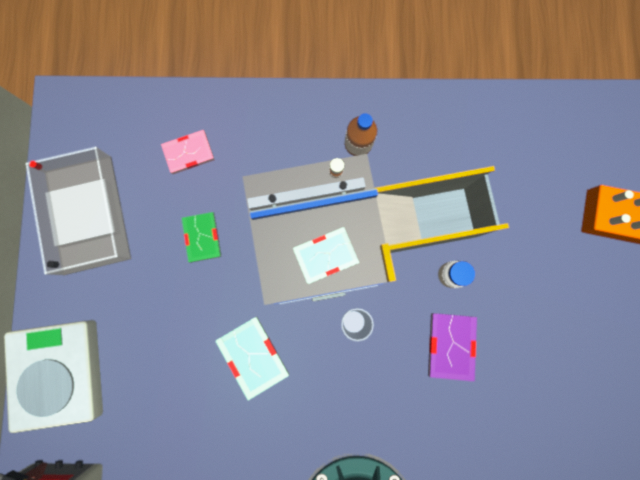

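View pics/scene0.png

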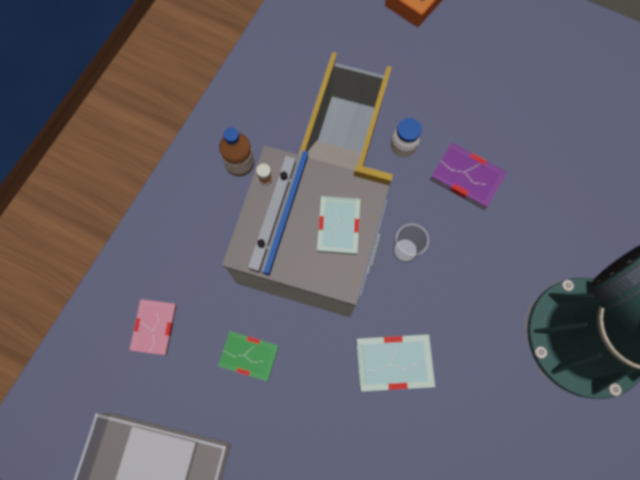

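The pictures show these candidates in the top view: pale blue cassette on the ledge (325,256), larger pale one on the bench (252,358), green (201,237), pink (188,152) and purple (454,347). The one on the ledge fits: it is pale blue, not green, pink or purple, and the smaller of the two pale ones. I'll confirm it in a crop and measure.

Run:
```python
from h import *
p,d,i=load('top')
cv2.imwrite('pics/crop.png',cv2.resize(p[140:400,200:400],None,fx=3,fy=3,interpolation=cv2.INTER_CUBIC)[:600,:,::-1])
for n in('top','scene'):
    p,d,i=load(n)
    v,u=np.mgrid[0:480,0:640]; px=np.c_[u.ravel(),v.ravel()]
    W=world(px,i,d=d); hsv=cv2.cvtColor(p,cv2.COLOR_RGB2HSV).reshape(-1,3).astype(int)
    ok=d.ravel()>0
    box=(W[:,0]>.35)&(W[:,0]<.8)&(W[:,1]>-.1)&(W[:,1]<.45)&ok
    z=W[:,2]
    def rect(m,name,zz):
        mask=m.reshape(480,640).astype(np.uint8); k,l,s,c=cv2.connectedComponentsWithStats(mask)
        b=1+np.argmax(s[1:,4]); q=world(px[(l==b).ravel()],i,z=zz)
        (c,wh,a)=cv2.minAreaRect((q[:,:2]*1000).astype(np.float32))
        print(n,name,np.round(c,1),np.round(wh,1),round(a,2),'z',np.median(z[(l==b).ravel()]).round(4),(l==b).sum())
    hi=box&(z>.14)
    rect(hi&(hsv[:,0]>100)&(hsv[:,0]<125)&(hsv[:,1]>140),'strip',.184)
    rect(hi&(((hsv[:,0]>70)&(hsv[:,0]<110)&(hsv[:,1]<120)&(hsv[:,1]>18)&(hsv[:,2]>170))),'cass',.175)
    rect(box&(z>.152)&(z<.2),'ledge',.16)
    rect(box&(z>.12)&(hsv[:,0]>15)&(hsv[:,0]<32)&(hsv[:,1]>170)&(hsv[:,2]>120),'yellow',.16)
```

```text
top strip [612.7  95.1] [ 10.6 231.3] 11.01 z 0.1834 713
top cass [524.   69.5] [58.6 94.6] 25.25 z 0.1748 1493
top ledge [581.5  49. ] [243.8 322. ] 11.04 z 0.1606 17077
top yellow [515.8 -70.4] [67.1 70.4] 10.72 z 0.1844 389
scene strip [611.9  94.7] [  8.4 233.9] 11.08 z 0.1836 601
scene cass [521.7  70.4] [57.9 92.4] 22.71 z 0.1746 1532
scene ledge [580.4  48.9] [244.5 323.6] 11.02 z 0.1606 17866Traceback (most recent call last):
  File "<stdin>", line 20, in <module>
  File "<stdin>", line 13, in rect
    return _wrapfunc(a, 'argmax', axis=axis, out=out, **kwds)
    return bound(*args, **kwds)
ValueError: attempt to get argmax of an empty sequence
```

View pics/crop.png

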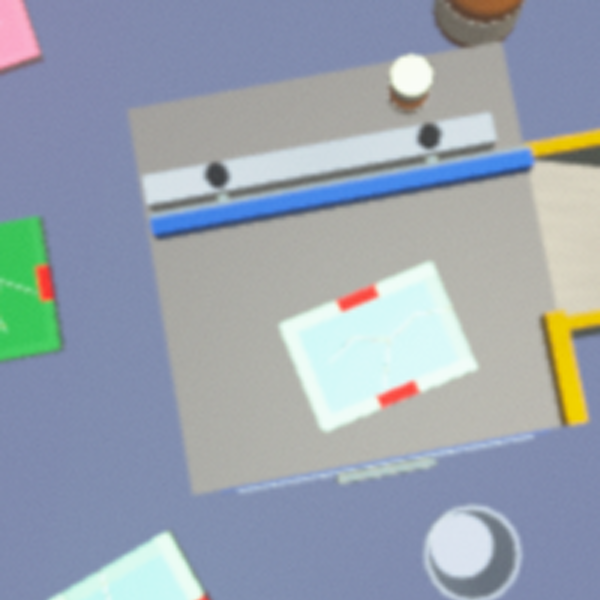

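The crop confirms it: pale blue cassette on the ledge, white crack lines, two red clips, centre at crop (378,347). I'll now work out the approach in tool axes.

```bash
cat >> h.py <<'E'
from scipy.spatial.transform import Rotation as Ro
YAW=np.radians(11.03); S0=np.array([634.7,-20.5])
L=np.array([[np.cos(YAW),-np.sin(YAW)],[np.sin(YAW),np.cos(YAW)]])  # columns: strip x,y
def toS(w): return (np.asarray(w)[...,:2]*1000-S0)@L
def delta(s,z,ydeg):
    "tool shift cm + wz deg to strip-frame s (mm), height z (m), tool y axis at world angle ydeg"
    o=readout.get_obs(); q=o['orientation']; R=Ro.from_quat([q[1],q[2],q[3],q[0]]).as_matrix()
    t=np.r_[(S0+L@np.array(s))/1000,z]; sh=R.T@(t-o['position'])*100
    yt=np.radians(ydeg); y=np.array([np.cos(yt),np.sin(yt),0]);zz=np.array([0,0,-1.]);T=np.c_[np.cross(y,zz),y,zz]
    print('pos',o['position'].round(4),'S',toS(o['position']).round(1),'shift',sh.round(2),'rot',np.degrees(Ro.from_matrix(R.T@T).as_rotvec()).round(2))
E
python3 - <<'E'
from h import *
delta((-162,110),.222,101.03)
p,d,i=load('top')
print('ledge corners S',toS(world([[264,304.7],[243.3,176.7],[368.3,154.3]],i,z=.16)).round(1))
print('gate end S',toS(world([[381.7,245]],i,z=.186)).round(1))
print('strip face pts',toS(world([[251.3,218.5],[376.7,195.3]],i,z=.184)).round(1))
h=[[279,325],[433,263],[477,369],[326,431]]
q=world([[200+a/3,140+b/3] for a,b in h],i,z=.175); print('cass S',toS(q).round(1),toS(q).mean(0))
E
```

```text
pos [0.1844 0.5703 0.2219] S [-329.   666.1] shift [-41.53 -40.57   0.05] rot [ -0.09  -0.03 -28.95]
ledge corners S [[-161.3  239.4]
 [  81.1  237.7]
 [  80.6   -2.5]]
gate end S [[-95.2  11.7]]
strip face pts [[ -4.9 233.3]
 [ -4.5   2. ]]
cass S [[ -71.1  168.9]
 [ -50.9   70.3]
 [-118.9   56.5]
 [-138.9  152.5]] [-94.93309466 112.05253579]
```

Call:
move_arm(plan=[{"dx": -2, "dy": -2, "wz": -1.5}, {"dx": -6, "dy": -6, "wz": -4}, {"dx": -10, "dy": -10, "wz": -7}, {"dx": -14, "dy": -14, "wz": -10}, {"dx": -18, "dy": -18, "wz": -13}, {"dx": -22, "dy": -22, "wz": -16}, {"dx": -26, "dy": -26, "wz": -19}, {"dx": -30, "dy": -30, "wz": -22}, {"dx": -34, "dy": -34, "wz": -25}, {"dx": -38, "dy": -38, "wz": -28}, {"dx": -41, "dy": -40.2, "wz": -29}, {"dx": -41.5, "dy": -40.6, "wz": -29}], gripper=0.43)

```text
schema error: expected keys dx, dy, dz, wx, wy, wz
```

Run:
```python
from h import *
delta((-166,110),.165,101.03); o=readout.get_obs();print(o['force'],o['grip_width'],o['joint_pos'])
```

```text
pos [0.1844 0.5703 0.2219] S [-329.   666.1] shift [-41.18 -40.76   5.75] rot [ -0.09  -0.03 -28.95]
[-1.01043094 -0.58418775 -0.54578162] 1.0026471301205293 [ 1.14289320e+00  3.59452658e-01  1.51130386e+00 -1.69721823e-05
  1.27249534e+00 -1.15095593e-01]
```

All six keys are required.

Call:
move_arm(plan=[{"dx": -2, "dy": -2, "dz": 0, "wx": 0, "wy": 0, "wz": -1.5}, {"dx": -6, "dy": -6, "dz": 0, "wx": 0, "wy": 0, "wz": -4}, {"dx": -10, "dy": -10, "dz": 0, "wx": 0, "wy": 0, "wz": -7}, {"dx": -14, "dy": -14, "dz": 0, "wx": 0, "wy": 0, "wz": -10}, {"dx": -18, "dy": -18, "dz": 0, "wx": 0, "wy": 0, "wz": -13}, {"dx": -22, "dy": -22, "dz": 0, "wx": 0, "wy": 0, "wz": -16}, {"dx": -26, "dy": -26, "dz": 0, "wx": 0, "wy": 0, "wz": -19}, {"dx": -30, "dy": -30, "dz": 0, "wx": 0, "wy": 0, "wz": -22}, {"dx": -34, "dy": -34, "dz": 0, "wx": 0, "wy": 0, "wz": -25}, {"dx": -38, "dy": -38, "dz": 0, "wx": 0, "wy": 0, "wz": -28}, {"dx": -41, "dy": -40.2, "dz": 0, "wx": 0, "wy": 0, "wz": -29}, {"dx": -41.5, "dy": -40.6, "dz": 0, "wx": 0, "wy": 0, "wz": -29}], gripper=0.43)

```text
time_s: 1.6
position: [0.4557, 0.0551, 0.2225]
orientation: [0.0, -0.095, 0.995, -0.0]
force: [-0.0, 0.7, -0.3]
grip_width: 0.57
grasp_force: 0.0
```

Run:
```python
from h import *
delta((-166,110),.165,101.03); o=readout.get_obs();print(o['force'],o['grip_width'],o['joint_pos'])
```

```text
pos [0.4557 0.0551 0.2225] S [-161.3  108.4] shift [0.47 0.16 5.75] rot [-0.02  0.   -0.14]
[-0.04249258  0.71557472 -0.3415955 ] 0.5697510083934766 [-3.01587076e-02  1.54097499e-01  1.80086866e+00 -3.21184536e-04
  1.18651213e+00 -1.79093890e+00]
```

Call:
move_arm(plan=[{"dx": 0.5, "dy": 0.2, "dz": 1.5, "wx": 0, "wy": 0, "wz": 0}, {"dx": 0.5, "dy": 0.2, "dz": 3.5, "wx": 0, "wy": 0, "wz": 0}, {"dx": 0.5, "dy": 0.2, "dz": 5, "wx": 0, "wy": 0, "wz": 0}, {"dx": 0.5, "dy": 0.2, "dz": 5.7, "wx": 0, "wy": 0, "wz": 0}, {"dx": 0.2, "dy": 0.2, "dz": 5.7, "wx": 0, "wy": 0, "wz": 0}, {"dx": -0.2, "dy": 0.2, "dz": 5.7, "wx": 0, "wy": 0, "wz": 0}, {"dx": -0.5, "dy": 0.2, "dz": 5.7, "wx": 0, "wy": 0, "wz": 0}, {"dx": -0.8, "dy": 0.2, "dz": 5.7, "wx": 0, "wy": 0, "wz": 0}, {"dx": -1.1, "dy": 0.2, "dz": 5.7, "wx": 0, "wy": 0, "wz": 0}, {"dx": -1.4, "dy": 0.2, "dz": 5.7, "wx": 0, "wy": 0, "wz": 0}, {"dx": -1.7, "dy": 0.2, "dz": 5.7, "wx": 0, "wy": 0, "wz": 0}, {"dx": -2, "dy": 0.2, "dz": 5.7, "wx": 0, "wy": 0, "wz": 0}])

```text
time_s: 3.1
position: [0.4734, 0.0628, 0.1655]
orientation: [-0.001, -0.097, 0.995, 0.0]
force: [-1.3, 0.7, 0.5]
grip_width: 0.569
grasp_force: 0.7
```

Run:
```python
from h import *
delta((-90,110),.165,101.03)
p,d,i=shot('top'); cv2.imwrite('pics/t1.png',cv2.resize(p[140:340,220:420],None,fx=2.5,fy=2.5)[:,:,::-1])
```

```text
pos [0.4734 0.0628 0.1655] S [-142.4  112.6] shift [-5.24 -0.26  0.04] rot [ 0.01 -0.06  0.05]
```

View pics/t1.png

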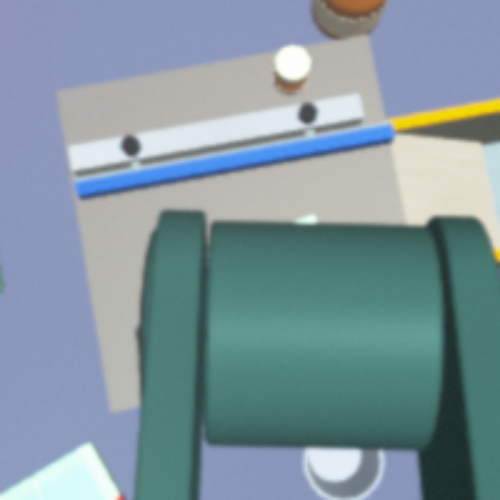

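The arm hides most of the view; the strip face runs from (78,195) to (392,137) and only the cassette's far corner shows at (305,219). I'll continue by force.

Call:
move_arm(plan=[{"dx": -0.3, "dy": 0, "dz": 0, "wx": 0, "wy": 0, "wz": 0}, {"dx": -0.6, "dy": 0, "dz": 0, "wx": 0, "wy": 0, "wz": 0}, {"dx": -0.9, "dy": 0, "dz": 0, "wx": 0, "wy": 0, "wz": 0}, {"dx": -1.2, "dy": 0, "dz": 0, "wx": 0, "wy": 0, "wz": 0}, {"dx": -1.5, "dy": 0, "dz": 0, "wx": 0, "wy": 0, "wz": 0}, {"dx": -1.8, "dy": 0, "dz": 0, "wx": 0, "wy": 0, "wz": 0}, {"dx": -2.1, "dy": 0, "dz": 0, "wx": 0, "wy": 0, "wz": 0}, {"dx": -2.4, "dy": 0, "dz": 0, "wx": 0, "wy": 0, "wz": 0}, {"dx": -2.7, "dy": 0, "dz": 0, "wx": 0, "wy": 0, "wz": 0}, {"dx": -3, "dy": 0, "dz": 0, "wx": 0, "wy": 0, "wz": 0}, {"dx": -3.3, "dy": 0, "dz": 0, "wx": 0, "wy": 0, "wz": 0}, {"dx": -3.6, "dy": 0, "dz": 0, "wx": 0, "wy": 0, "wz": 0}])

```text
time_s: 4.65
position: [0.5093, 0.0696, 0.1656]
orientation: [-0.0, -0.097, 0.995, -0.0]
force: [-1.9, -1.2, 1.4]
grip_width: 0.566
grasp_force: 0.8
```

Run:
```python
from h import *
delta((-90,112),.165,101.03)
p,d,i=shot('scene'); cv2.imwrite('pics/t2.png',cv2.resize(p[120:320,200:440],None,fx=2.5,fy=2.5)[:,:,::-1])
```

```text
pos [0.5093 0.0696 0.1656] S [-105.9  112.4] shift [-1.59 -0.04  0.06] rot [-0.01 -0.01  0.05]
```

View pics/t2.png

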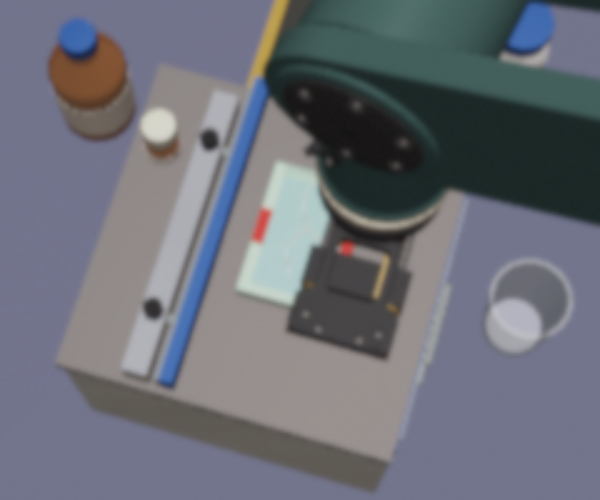

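The cassette lies squared up parallel to the strip (its edge runs (278,163) to (238,290)) with a gap of about 20 mm. Going on, and slowing down.

Call:
move_arm(plan=[{"dx": -0.3, "dy": 0, "dz": 0, "wx": 0, "wy": 0, "wz": 0}, {"dx": -0.6, "dy": 0, "dz": 0, "wx": 0, "wy": 0, "wz": 0}, {"dx": -0.8, "dy": 0, "dz": 0, "wx": 0, "wy": 0, "wz": 0}, {"dx": -1, "dy": 0, "dz": 0, "wx": 0, "wy": 0, "wz": 0}, {"dx": -1.15, "dy": 0, "dz": 0, "wx": 0, "wy": 0, "wz": 0}, {"dx": -1.3, "dy": 0, "dz": 0, "wx": 0, "wy": 0, "wz": 0}, {"dx": -1.4, "dy": 0, "dz": 0, "wx": 0, "wy": 0, "wz": 0}, {"dx": -1.5, "dy": 0, "dz": 0, "wx": 0, "wy": 0, "wz": 0}, {"dx": -1.6, "dy": 0, "dz": 0, "wx": 0, "wy": 0, "wz": 0}, {"dx": -1.65, "dy": 0, "dz": 0, "wx": 0, "wy": 0, "wz": 0}])

```text
time_s: 5.95
position: [0.5254, 0.0727, 0.1657]
orientation: [-0.0, -0.096, 0.995, -0.0]
force: [-3.0, -0.3, 2.5]
grip_width: 0.572
grasp_force: 1.3
```

Call:
move_arm(plan=[{"dx": -0.05, "dy": 0, "dz": 0, "wx": 0, "wy": 0, "wz": 0}, {"dx": -0.1, "dy": 0, "dz": 0, "wx": 0, "wy": 0, "wz": 0}, {"dx": -0.15, "dy": 0, "dz": 0, "wx": 0, "wy": 0, "wz": 0}, {"dx": -0.2, "dy": 0, "dz": 0, "wx": 0, "wy": 0, "wz": 0}])

```text
time_s: 6.45
position: [0.5273, 0.0731, 0.1657]
orientation: [-0.0, -0.097, 0.995, -0.0]
force: [-2.8, -1.4, 1.3]
grip_width: 0.569
grasp_force: 1.3
```

Call:
move_arm(plan=[{"dx": -0.05, "dy": 0, "dz": 0, "wx": 0, "wy": 0, "wz": 0}, {"dx": -0.1, "dy": 0, "dz": 0, "wx": 0, "wy": 0, "wz": 0}])

```text
time_s: 6.7
position: [0.5283, 0.0733, 0.1656]
orientation: [-0.0, -0.096, 0.995, -0.0]
force: [-2.7, 0.2, 1.4]
grip_width: 0.567
grasp_force: 1.3
```

Call:
move_arm(plan=[{"dx": -0.05, "dy": 0, "dz": 0, "wx": 0, "wy": 0, "wz": 0}, {"dx": -0.1, "dy": 0, "dz": 0, "wx": 0, "wy": 0, "wz": 0}])

```text
time_s: 6.95
position: [0.5292, 0.0735, 0.1657]
orientation: [-0.0, -0.097, 0.995, -0.0]
force: [-2.1, -1.2, 2.4]
grip_width: 0.569
grasp_force: 1.4
```

Call:
move_arm(plan=[{"dx": -0.05, "dy": 0, "dz": 0, "wx": 0, "wy": 0, "wz": 0}, {"dx": -0.1, "dy": 0, "dz": 0, "wx": 0, "wy": 0, "wz": 0}])

```text
time_s: 7.2
position: [0.5299, 0.0736, 0.1656]
orientation: [-0.0, -0.097, 0.995, -0.0]
force: [-4.4, -0.6, 3.7]
grip_width: 0.571
grasp_force: 2.2
```

Call:
move_arm(plan=[{"dx": -0.05, "dy": 0, "dz": 0, "wx": 0, "wy": 0, "wz": 0}, {"dx": -0.08, "dy": 0, "dz": 0, "wx": 0, "wy": 0, "wz": 0}])

```text
time_s: 7.45
position: [0.5301, 0.0737, 0.1656]
orientation: [-0.001, -0.097, 0.995, -0.0]
force: [-6.6, -2.1, 5.8]
grip_width: 0.569
grasp_force: 3.2
```

Call:
move_arm(plan=[{"dx": -0.05, "dy": 0, "dz": 0, "wx": 0, "wy": 0, "wz": 0}, {"dx": -0.05, "dy": 0, "dz": 0, "wx": 0, "wy": 0, "wz": 0}])

```text
time_s: 7.7
position: [0.5301, 0.0737, 0.1656]
orientation: [-0.001, -0.097, 0.995, -0.0]
force: [-6.4, -1.4, 5.4]
grip_width: 0.574
grasp_force: 3.4
```

Call:
move_arm(plan=[{"dx": -0.05, "dy": 0, "dz": 0, "wx": 0, "wy": 0, "wz": 0}, {"dx": -0.05, "dy": 0, "dz": 0, "wx": 0, "wy": 0, "wz": 0}])

```text
time_s: 7.95
position: [0.5302, 0.0737, 0.1655]
orientation: [-0.002, -0.097, 0.995, -0.0]
force: [-8.0, -2.5, 6.7]
grip_width: 0.57
grasp_force: 3.9
```

Call:
move_arm(plan=[{"dx": -0.03, "dy": 0, "dz": -0.03, "wx": 0, "wy": 0, "wz": 0}, {"dx": -0.05, "dy": 0, "dz": -0.03, "wx": 0, "wy": 0, "wz": 0}, {"dx": -0.05, "dy": 0, "dz": -0.03, "wx": 0, "wy": 0, "wz": 0}])

```text
time_s: 8.32
position: [0.5304, 0.0737, 0.1655]
orientation: [-0.002, -0.097, 0.995, -0.0]
force: [-7.5, -2.9, 5.6]
grip_width: 0.568
grasp_force: 4.0
```

Call:
move_arm(plan=[{"dx": -0.03, "dy": 0, "dz": -0.03, "wx": 0, "wy": 0, "wz": 0}, {"dx": -0.05, "dy": 0, "dz": -0.03, "wx": 0, "wy": 0, "wz": 0}, {"dx": -0.05, "dy": 0, "dz": -0.03, "wx": 0, "wy": 0, "wz": 0}])

```text
time_s: 8.7
position: [0.5305, 0.0738, 0.1656]
orientation: [-0.002, -0.097, 0.995, -0.0]
force: [-8.5, -2.2, 2.7]
grip_width: 0.567
grasp_force: 4.0
```

Call:
move_arm(plan=[{"dx": -0.05, "dy": 0, "dz": -0.02, "wx": 0, "wy": 0, "wz": 0}, {"dx": -0.08, "dy": 0, "dz": -0.02, "wx": 0, "wy": 0, "wz": 0}, {"dx": -0.08, "dy": 0, "dz": -0.02, "wx": 0, "wy": 0, "wz": 0}, {"dx": -0.08, "dy": 0, "dz": -0.02, "wx": 0, "wy": 0, "wz": 0}])

```text
time_s: 9.2
position: [0.5306, 0.0738, 0.1656]
orientation: [-0.003, -0.097, 0.995, -0.0]
force: [-8.1, -3.4, 4.2]
grip_width: 0.569
grasp_force: 4.7
```

Call:
move_arm(plan=[{"dx": -0.03, "dy": 0, "dz": 0, "wx": 0, "wy": 0, "wz": 0}, {"dx": -0.03, "dy": 0, "dz": 0, "wx": 0, "wy": 0, "wz": 0}, {"dx": -0.03, "dy": 0, "dz": 0, "wx": 0, "wy": 0, "wz": 0}, {"dx": -0.03, "dy": 0, "dz": 0, "wx": 0, "wy": 0, "wz": 0}])

```text
time_s: 9.7
position: [0.5306, 0.0738, 0.1656]
orientation: [-0.003, -0.097, 0.995, -0.0]
force: [-10.3, -3.2, 5.2]
grip_width: 0.568
grasp_force: 5.1
```

Run:
```python
from h import *
delta((-84,112),.165,101.03)
p,d,i=shot('scene'); cv2.imwrite('pics/t3.png',cv2.resize(p[120:320,200:440],None,fx=2.5,fy=2.5)[:,:,::-1])
```

```text
pos [0.5306 0.0738 0.1656] S [-84.1 112.5] shift [-0.01 -0.05  0.06] rot [-0.   -0.39  0.06]
```

View pics/t3.png

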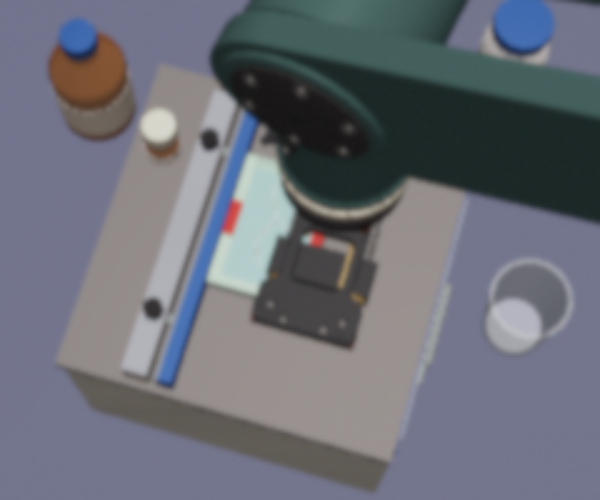

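Call:
move_arm(plan=[{"dx": -0.02, "dy": 0, "dz": -0.02, "wx": 0, "wy": 0, "wz": 0}, {"dx": -0.02, "dy": 0, "dz": -0.02, "wx": 0, "wy": 0, "wz": 0}, {"dx": -0.02, "dy": 0, "dz": -0.02, "wx": 0, "wy": 0, "wz": 0}])

```text
time_s: 10.12
position: [0.5307, 0.0739, 0.1656]
orientation: [-0.004, -0.097, 0.995, -0.0]
force: [-9.9, -2.6, 3.5]
grip_width: 0.568
grasp_force: 4.9
```

It lies flush and square on the strip (edge (248,155) to (208,283) against the blue), with about 10 N held for a second. Now I back off, and then measure where the cassette ends.

Call:
move_arm(plan=[{"dx": 0.1, "dy": 0, "dz": 0, "wx": 0, "wy": 0, "wz": 0}, {"dx": 0.4, "dy": 0, "dz": 0, "wx": 0, "wy": 0, "wz": 0}, {"dx": 1, "dy": 0, "dz": 0, "wx": 0, "wy": 0, "wz": 0}, {"dx": 2, "dy": 0, "dz": 0, "wx": 0, "wy": 0, "wz": 0}, {"dx": 2.5, "dy": 0, "dz": -1, "wx": 0, "wy": 0, "wz": 0}, {"dx": 2.5, "dy": 0, "dz": -4, "wx": 0, "wy": 0, "wz": 0}, {"dx": 2.5, "dy": 0, "dz": -6, "wx": 0, "wy": 0, "wz": 0}])

```text
time_s: 11.0
position: [0.5102, 0.0697, 0.2287]
orientation: [0.001, -0.097, 0.995, -0.0]
force: [0.1, 0.3, 0.0]
grip_width: 0.567
grasp_force: 0.0
```

Run:
```python
from h import *
p,d,i=load('scene')
c=toS(world([[200+208/2.5,120+283/2.5],[200+248/2.5,120+155/2.5]],i,z=.175));print(c.round(1))
delta((-40,c[0,1]+35),.225,11.03)
print(readout.get_obs()['force'].round(1))
```

```text
[[ -6.1 156.3]
 [ -5.   56.3]]
pos [0.5102 0.0697 0.2287] S [-104.9  112.3] shift [-6.5   7.89  0.38] rot [8.000e-02 1.200e-01 9.005e+01]
[0.1 0.3 0. ]
```

Call:
move_arm(plan=[{"dx": -0.6, "dy": 1, "dz": 0, "wx": 0, "wy": 0, "wz": 9}, {"dx": -1.2, "dy": 2, "dz": 0, "wx": 0, "wy": 0, "wz": 18}, {"dx": -1.8, "dy": 3, "dz": 0, "wx": 0, "wy": 0, "wz": 27}, {"dx": -2.4, "dy": 4, "dz": 0, "wx": 0, "wy": 0, "wz": 36}, {"dx": -3, "dy": 5, "dz": 0, "wx": 0, "wy": 0, "wz": 45}, {"dx": -3.6, "dy": 6, "dz": 0, "wx": 0, "wy": 0, "wz": 54}, {"dx": -4.2, "dy": 7, "dz": 0, "wx": 0, "wy": 0, "wz": 63}, {"dx": -5, "dy": 7.5, "dz": 0, "wx": 0, "wy": 0, "wz": 72}, {"dx": -6, "dy": 7.9, "dz": 0, "wx": 0, "wy": 0, "wz": 81}, {"dx": -6.5, "dy": 7.9, "dz": 0, "wx": 0, "wy": 0, "wz": 90}, {"dx": -6.5, "dy": 7.9, "dz": 0, "wx": 0, "wy": 0, "wz": 90}], gripper=0.7)

```text
time_s: 12.38
position: [0.5588, 0.1598, 0.2274]
orientation: [0.0, 0.635, 0.773, 0.0]
force: [-0.4, 0.3, 0.3]
grip_width: 0.303
grasp_force: 0.0
```

Run:
```python
from h import *
delta((-40,191),.165,11.03)
o=readout.get_obs();print(o['grip_width'],o['joint_pos'].round(2) if hasattr(o['joint_pos'],'round') else o['joint_pos'])
p,d,i=shot('top'); cv2.imwrite('pics/t4.png',cv2.resize(p[140:340,200:440],None,fx=2.5,fy=2.5)[:,:,::-1])
```

```text
pos [0.5588 0.1598 0.2274] S [-40.  191.5] shift [-0.05 -0.01  6.24] rot [0.07 0.   0.13]
0.3033786158882329 [ 0.16  0.33  1.55 -0.    1.27 -0.03]
```

View pics/t4.png

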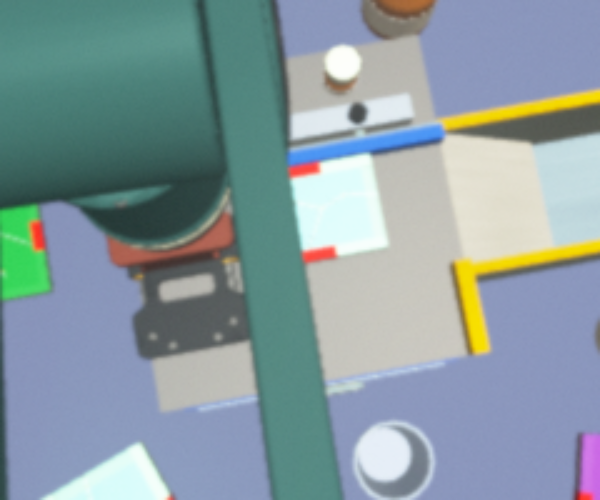

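The cassette lies flush on the strip, its leading edge (375,155)–(388,247) clear of the gate end at (465,265). Lowering behind it and pushing along.

Call:
move_arm(plan=[{"dx": 0, "dy": 0, "dz": 2, "wx": 0, "wy": 0, "wz": 0}, {"dx": 0, "dy": 0, "dz": 4.5, "wx": 0, "wy": 0, "wz": 0}, {"dx": 0, "dy": 0, "dz": 6, "wx": 0, "wy": 0, "wz": 0}, {"dx": 0, "dy": 0, "dz": 6.2, "wx": 0, "wy": 0, "wz": 0}, {"dx": -0.5, "dy": 0, "dz": 6.2, "wx": 0, "wy": 0, "wz": 0}, {"dx": -1, "dy": 0, "dz": 6.2, "wx": 0, "wy": 0, "wz": 0}, {"dx": -1.5, "dy": 0, "dz": 6.2, "wx": 0, "wy": 0, "wz": 0}, {"dx": -1.9, "dy": 0, "dz": 6.2, "wx": 0, "wy": 0, "wz": 0}, {"dx": -2.2, "dy": 0, "dz": 6.2, "wx": 0, "wy": 0, "wz": 0}, {"dx": -2.5, "dy": 0, "dz": 6.2, "wx": 0, "wy": 0, "wz": 0}, {"dx": -2.8, "dy": 0, "dz": 6.2, "wx": 0, "wy": 0, "wz": 0}, {"dx": -3.1, "dy": 0, "dz": 6.2, "wx": 0, "wy": 0, "wz": 0}])

```text
time_s: 13.92
position: [0.5641, 0.1295, 0.1647]
orientation: [-0.0, 0.636, 0.772, 0.0]
force: [-2.0, 3.0, 0.9]
grip_width: 0.303
grasp_force: 1.2
```

Call:
move_arm(plan=[{"dx": -0.3, "dy": 0, "dz": 0, "wx": 0, "wy": 0, "wz": 0}, {"dx": -0.6, "dy": 0, "dz": 0, "wx": 0, "wy": 0, "wz": 0}, {"dx": -0.9, "dy": 0, "dz": 0, "wx": 0, "wy": 0, "wz": 0}, {"dx": -1.2, "dy": 0, "dz": 0, "wx": 0, "wy": 0, "wz": 0}, {"dx": -1.5, "dy": 0, "dz": 0, "wx": 0, "wy": 0, "wz": 0}, {"dx": -1.8, "dy": 0, "dz": 0, "wx": 0, "wy": 0, "wz": 0}, {"dx": -2.1, "dy": 0, "dz": 0, "wx": 0, "wy": 0, "wz": 0}, {"dx": -2.4, "dy": 0, "dz": 0, "wx": 0, "wy": 0, "wz": 0}])

```text
time_s: 14.92
position: [0.5689, 0.1056, 0.1647]
orientation: [-0.0, 0.636, 0.772, -0.0]
force: [-2.0, 3.5, 1.9]
grip_width: 0.298
grasp_force: 1.7
```

Call:
move_arm(plan=[{"dx": -0.3, "dy": 0, "dz": 0, "wx": 0, "wy": 0, "wz": 0}, {"dx": -0.6, "dy": 0, "dz": 0, "wx": 0, "wy": 0, "wz": 0}, {"dx": -0.9, "dy": 0, "dz": 0, "wx": 0, "wy": 0, "wz": 0}, {"dx": -1.2, "dy": 0, "dz": 0, "wx": 0, "wy": 0, "wz": 0}, {"dx": -1.5, "dy": 0, "dz": 0, "wx": 0, "wy": 0, "wz": 0}, {"dx": -1.8, "dy": 0, "dz": 0, "wx": 0, "wy": 0, "wz": 0}])

```text
time_s: 15.68
position: [0.5723, 0.0879, 0.1647]
orientation: [-0.0, 0.636, 0.772, -0.0]
force: [-2.0, 4.1, 2.4]
grip_width: 0.295
grasp_force: 1.9
```

Run:
```python
from h import *
delta((-40,60),.165,11.03)
p,d,i=shot('top'); cv2.imwrite('pics/t5.png',cv2.resize(p[140:340,240:480],None,fx=2.5,fy=2.5)[:,:,::-1])
```

```text
pos [0.5723 0.0879 0.1647] S [-40.5 118.3] shift [-5.83  0.04 -0.03] rot [-0.01  0.    0.05]
```

View pics/t5.png

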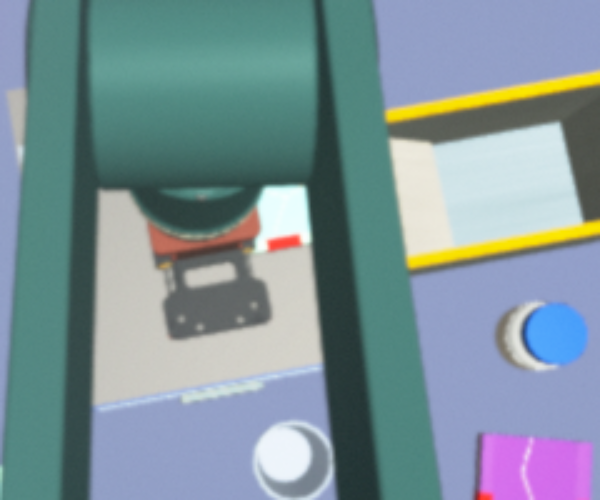

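The cassette is still ahead of the fingers (its near edge and clip at (285,243)) and straight; the rest is hidden by the arm. Continuing.

Call:
move_arm(plan=[{"dx": -0.3, "dy": 0, "dz": 0, "wx": 0, "wy": 0, "wz": 0}, {"dx": -0.6, "dy": 0, "dz": 0, "wx": 0, "wy": 0, "wz": 0}, {"dx": -0.9, "dy": 0, "dz": 0, "wx": 0, "wy": 0, "wz": 0}, {"dx": -1.2, "dy": 0, "dz": 0, "wx": 0, "wy": 0, "wz": 0}, {"dx": -1.5, "dy": 0, "dz": 0, "wx": 0, "wy": 0, "wz": 0}, {"dx": -1.8, "dy": 0, "dz": 0, "wx": 0, "wy": 0, "wz": 0}])

```text
time_s: 16.48
position: [0.5758, 0.0702, 0.1646]
orientation: [-0.0, 0.636, 0.772, -0.0]
force: [-2.5, 3.8, 2.1]
grip_width: 0.301
grasp_force: 1.8
```

Call:
move_arm(plan=[{"dx": -0.3, "dy": 0, "dz": 0, "wx": 0, "wy": 0, "wz": 0}, {"dx": -0.6, "dy": 0, "dz": 0, "wx": 0, "wy": 0, "wz": 0}, {"dx": -0.9, "dy": 0, "dz": 0, "wx": 0, "wy": 0, "wz": 0}, {"dx": -1.2, "dy": 0, "dz": 0, "wx": 0, "wy": 0, "wz": 0}, {"dx": -1.5, "dy": 0, "dz": 0, "wx": 0, "wy": 0, "wz": 0}, {"dx": -1.8, "dy": 0, "dz": 0, "wx": 0, "wy": 0, "wz": 0}])

```text
time_s: 17.23
position: [0.5793, 0.0525, 0.1647]
orientation: [0.0, 0.636, 0.772, -0.0]
force: [-1.8, 3.7, 2.3]
grip_width: 0.298
grasp_force: 1.8
```

Run:
```python
from h import *
delta((-40,60),.165,11.03)
p,d,i=shot('scene'); cv2.imwrite('pics/t6.png',cv2.resize(p[40:280,220:460],None,fx=2.5,fy=2.5)[:,:,::-1])
```

```text
pos [0.5793 0.0525 0.1647] S [-40.4  82.3] shift [-2.23  0.04 -0.03] rot [-0.01  0.01  0.05]
```

View pics/t6.png

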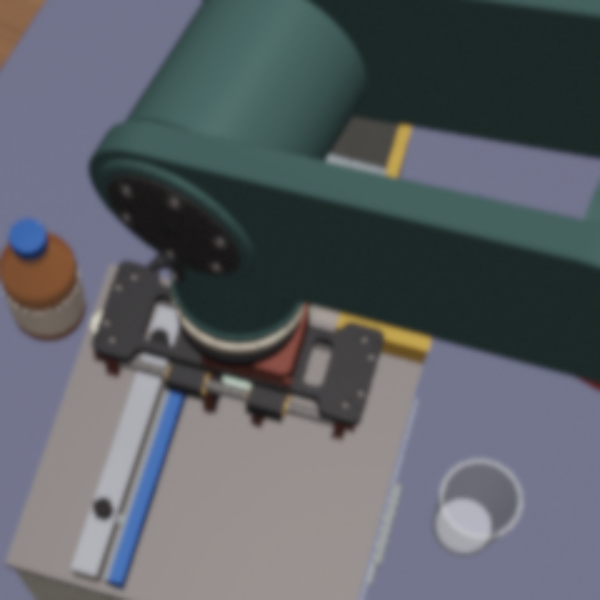

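The fingers are square behind the cassette (its trailing rim shows at (235,382)), the fence and vial are clear. Pushing on to the edge.

Call:
move_arm(plan=[{"dx": -0.3, "dy": 0, "dz": 0, "wx": 0, "wy": 0, "wz": 0}, {"dx": -0.6, "dy": 0, "dz": 0, "wx": 0, "wy": 0, "wz": 0}, {"dx": -0.9, "dy": 0, "dz": 0, "wx": 0, "wy": 0, "wz": 0}, {"dx": -1.2, "dy": 0, "dz": 0, "wx": 0, "wy": 0, "wz": 0}, {"dx": -1.5, "dy": 0, "dz": 0, "wx": 0, "wy": 0, "wz": 0}, {"dx": -1.8, "dy": 0, "dz": 0, "wx": 0, "wy": 0, "wz": 0}])

```text
time_s: 18.02
position: [0.5827, 0.0348, 0.1646]
orientation: [-0.0, 0.636, 0.772, -0.0]
force: [-2.4, 4.0, 1.7]
grip_width: 0.3
grasp_force: 1.7
```

Call:
move_arm(plan=[{"dx": -0.3, "dy": 0, "dz": 0, "wx": 0, "wy": 0, "wz": 0}, {"dx": -0.6, "dy": 0, "dz": 0, "wx": 0, "wy": 0, "wz": 0}, {"dx": -0.9, "dy": 0, "dz": 0, "wx": 0, "wy": 0, "wz": 0}, {"dx": -1.2, "dy": 0, "dz": 0, "wx": 0, "wy": 0, "wz": 0}, {"dx": -1.5, "dy": 0, "dz": 0, "wx": 0, "wy": 0, "wz": 0}])

```text
time_s: 18.65
position: [0.5856, 0.0201, 0.1647]
orientation: [0.0, 0.636, 0.772, -0.0]
force: [-1.4, 3.3, 2.4]
grip_width: 0.299
grasp_force: 1.7
```

Call:
move_arm(plan=[{"dx": -0.3, "dy": 0, "dz": 0, "wx": 0, "wy": 0, "wz": 0}, {"dx": -0.6, "dy": 0, "dz": 0, "wx": 0, "wy": 0, "wz": 0}, {"dx": -0.9, "dy": 0, "dz": 0, "wx": 0, "wy": 0, "wz": 0}, {"dx": -1.2, "dy": 0, "dz": 0, "wx": 0, "wy": 0, "wz": 0}])

```text
time_s: 19.15
position: [0.5879, 0.0085, 0.1648]
orientation: [-0.0, 0.636, 0.772, 0.0]
force: [-1.5, 3.9, 3.8]
grip_width: 0.298
grasp_force: 2.1
```

Run:
```python
from h import *
delta((-40,30),.165,11.03)
p,d,i=shot('top')
# is anything pale/raised visible inside chute?
v,u=np.mgrid[0:480,0:640]; px=np.c_[u.ravel(),v.ravel()]; W=world(px,i,d=d); s=toS(W)
m=(d.ravel()>0)&(s[:,0]>-90)&(s[:,0]<0)&(s[:,1]<-5)&(s[:,1]>-220)&(W[:,2]<.2)
h=cv2.cvtColor(p,cv2.COLOR_RGB2HSV).reshape(-1,3)
red=m&((h[:,0]<8)|(h[:,0]>172))&(h[:,1]>150)
print(m.sum(),red.sum(),np.c_[s[red],W[red,2]*1000].mean(0) if red.any() else '')
```

```text
pos [0.5879 0.0085 0.1648] S [-40.4  37.4] shift [-0.74  0.04 -0.02] rot [-0.   -0.01  0.05]
1382 39 [-70.17522257 -23.19724224 174.86213792]
```

The cassette is now 22 mm over the edge, held level only by friction at the fingers. Backing off lets it tip.

Call:
move_arm(plan=[{"dx": 2, "dy": 0, "dz": 0, "wx": 0, "wy": 0, "wz": 0}, {"dx": 5, "dy": 0, "dz": 0, "wx": 0, "wy": 0, "wz": 0}, {"dx": 7, "dy": 0, "dz": 0, "wx": 0, "wy": 0, "wz": 0}, {"dx": 9, "dy": 0, "dz": -2, "wx": 0, "wy": 0, "wz": 0}, {"dx": 11, "dy": 0, "dz": -6, "wx": 0, "wy": 0, "wz": 0}, {"dx": 13, "dy": 0, "dz": -8, "wx": 0, "wy": 0, "wz": 0}, {"dx": 16, "dy": 0, "dz": -8, "wx": 0, "wy": 0, "wz": 0}, {"dx": 18, "dy": 0, "dz": -8, "wx": 0, "wy": 0, "wz": 0}, {"dx": 18, "dy": 0, "dz": -8, "wx": 0, "wy": 0, "wz": 0}, {"dx": 18, "dy": 0, "dz": -8, "wx": 0, "wy": 0, "wz": 0}])

```text
time_s: 20.45
position: [0.5532, 0.1847, 0.2442]
orientation: [0.0, 0.635, 0.772, -0.001]
force: [-0.2, 0.2, 0.1]
grip_width: 0.302
grasp_force: 0.0
```

Run:
```python
from h import *
p,d,i=shot('top'); cv2.imwrite('pics/t7.png',cv2.resize(p[140:340,280:520],None,fx=2.5,fy=2.5)[:,:,::-1])
v,u=np.mgrid[0:480,0:640]; px=np.c_[u.ravel(),v.ravel()]; W=world(px,i,d=d); s=toS(W)
h=cv2.cvtColor(p,cv2.COLOR_RGB2HSV).reshape(-1,3)
m=(d.ravel()>0)&(s[:,0]>-95)&(s[:,0]<5)&(s[:,1]<40)&(s[:,1]>-220)&(W[:,2]<.2)
red=m&((h[:,0]<8)|(h[:,0]>172))&(h[:,1]>150)
print(red.sum(),np.c_[s[red],W[red,2]*1000].mean(0) if red.any() else '')
```

```text
22 [-39.15768734 -98.59521675  54.71244166]
```

View pics/t7.png

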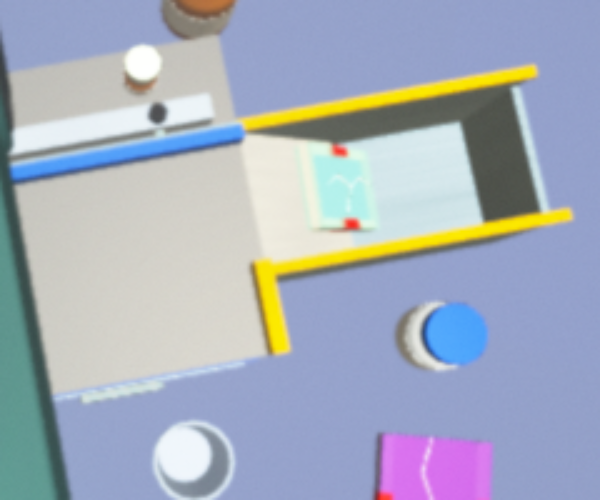

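The cassette is in the chute at (340,187), on the lower slope at about z = 55 mm; the vial, jar and beaker still stand. I'll let it settle and check it is at rest.

Call:
move_arm(plan=[{"dx": 0, "dy": 0, "dz": 0, "wx": 0, "wy": 0, "wz": 0}, {"dx": 0, "dy": 0, "dz": 0, "wx": 0, "wy": 0, "wz": 0}, {"dx": 0, "dy": 0, "dz": 0, "wx": 0, "wy": 0, "wz": 0}, {"dx": 0, "dy": 0, "dz": 0, "wx": 0, "wy": 0, "wz": 0}, {"dx": 0, "dy": 0, "dz": 0, "wx": 0, "wy": 0, "wz": 0}, {"dx": 0, "dy": 0, "dz": 0, "wx": 0, "wy": 0, "wz": 0}, {"dx": 0, "dy": 0, "dz": 0, "wx": 0, "wy": 0, "wz": 0}, {"dx": 0, "dy": 0, "dz": 0, "wx": 0, "wy": 0, "wz": 0}])

```text
time_s: 21.5
position: [0.5533, 0.1853, 0.2446]
orientation: [0.0, 0.636, 0.772, -0.0]
force: [-0.0, 0.3, 0.8]
grip_width: 0.298
grasp_force: 0.0
```

Run:
```python
from h import *
a=load('top')[0].astype(int)
p,d,i=shot('top'); b=p.astype(int)
v,u=np.mgrid[0:480,0:640]; px=np.c_[u.ravel(),v.ravel()]; W=world(px,i,d=d); s=toS(W)
h=cv2.cvtColor(p,cv2.COLOR_RGB2HSV).reshape(-1,3)
m=(d.ravel()>0)&(s[:,0]>-95)&(s[:,0]<5)&(s[:,1]<40)&(s[:,1]>-220)&(W[:,2]<.2)
red=m&((h[:,0]<8)|(h[:,0]>172))&(h[:,1]>150)
x=np.c_[s[red],W[red,2]*1000].mean(0); diff=np.abs(a-b)[170:240,380:480].max()
print(red.sum(),x,diff)
if abs(x[1]+98.6)<1.5 and x[2]<90: print(hand_in())
```

```text
23 [-40.32261869 -98.36778571  54.57611883] 15
the job is handed in; nothing more can be done
None
```

The cassette was pressed square against the strip at about 10 N, pushed off the end of the ledge, and lies at rest in the chute; the job is handed in at about 21.5 s, and the hand-in returned no verdict.

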